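# Seat the cleaner bottle in the dosing tray and take off its push-and-turn cap

## Robot

A 6-joint arm with a two-finger parallel gripper is mounted at the origin on the work surface. World frame = base frame: x ahead of the robot, y to its left, z up, the work surface at z = 0. Lengths are in m, angles in rad, forces in N, time in s.
With the tool pointing down it reaches from about 0.3 to 0.875 m from the base axis. Payload 6.4 kg.
Tool frame: the origin (TCP) lies midway between the tips of the shut fingers; the grasp point (between the pads) lies ctrl.grip_depth behind it (ctrl.grip_depth is the distance from the TCP to the grasp point, in m); x points along the fingers, y is the direction in which the jaws open and shut, and the axes are right-handed (so a half turn about x gives the same grasp; the last joint's range is limited). The gripper opens to 85 mm and grips with 20 to 120 N. Pads are 22 mm wide; open, the fingers measure 114 mm over their backs; the gripper's body (76 mm by 85 mm) begins 54 mm behind the grasp point. The pads swing forward as they close: fully open they stand 13 mm farther back than shut.
Start: joints at [-1.498, 0.181, 1.607, -0, 1.354, -0.206], TCP at [0.158, -0.553, 0.231] pointing down, gripper open.
Joint ranges: [-2.99, 2.99], [-0.89, 2.07], [0.3, 2.58], [-1.14, 4.28], [0, 2.63], [-3.12, 3.12]. Speed limits (rad/s): [2.57, 2.57, 3.01, 3.14, 3.14, 3.14].

## Interface

Orientations are given as a unit quaternion [w, x, y, z].
In Python, from bench import ctrl gives the robot as it stands.
- The arm moves only by the tool carry_out, never from a script. Its argument "motion" is one flat list of numbers, 7 for each row, row after row: the turn, a rotation vector about the tool's x, y, z in degrees, then the shift along the tool's x, y, z in m, then the gripper's target within -1 to 1 (shut at 1, half-way at 0, fully open at -1). A call has 1 to 10 rows; each row shifts and turns the pose as measured when the row begins, along the tool's axes as they then stand; what a row does not reach is not made up. A row lasts 1/10 s, in which the tool goes at most 50 mm and 8.59 degrees, less where a joint would pass 70% of its speed; a pose out of reach is approached as far as the arm can. A call with a gripper value outside its range is refused whole. The fingers move at their own pace and stop on an object; the grip force is fixed at half the most. Time passes only in rows, so rows that do not move let the fingers close. It gives the time, the measured TCP pose, the force and the opening at its end, in the units of the state.
- ctrl.get_obs(): the state, without advancing time (a new reading comes with each control period).
- ctrl.camera(name): name is "scene" or "side" or "wrist"; returns the picture (480x640x3 uint8, blue, green, red); there is no depth.
- ctrl.camera_params(name): a dict with "mtx" (3x3 intrinsics, pixels), "pose" (4x4, takes a point from camera to world coordinates); the wrist camera has in their place "hand_eye" (4x4, takes a point from camera to tool coordinates, whose origin is the TCP and whose axes are the tool frame's). Camera axes: x right, y down, z forward; pixel columns grow to the right and rows downward; lengths in m; the calibration is good to about 2 mm. A picture is of the moment at which its call begins: read the wrist's pose just before it. camera_params takes no time and is no camera call.
- ctrl.hand_in(): hands the job in, once; it reports no verdict.
Trained networks look in the newest picture that a camera, given by its name, has taken for a name from the list of things; names that differ only in an ending like _2 or _b are one class to them, and where a whole thing is asked for, a point or a joint stands for the part that bears it (a point fixed in the world has none). Each returns a list of dicts, best first, with "conf" (0 to 1); they miss things now and then, are a little off and sometimes report something else, mostly with a low value. They report only what shows in the picture. A call takes as long as a camera call. They do not tell look-alikes from the thing itself.
- ctrl.boxes_of(camera, thing): "point" ([x, y, z] in m, in the coordinates of the camera as it stood for that picture, good to about 4 mm: the middle of the surface that is visible of it).
- ctrl.trace(camera, thing): "pixels" (480x640 bool, what is visible of it).
- ctrl.landmark_of(camera, thing): "point" ([x, y, z] in m, in the coordinates of the camera as it stood for that picture, good to about 4 mm: a listed point, or the origin of a listed thing).
The state is a dict: "time_s": time; "q": joint angles; "dq": joint speeds; "joint_efforts": joint torques, N m; "eef_pos": TCP position; "eef_rot": TCP orientation; "wrist_force": force on the tool from outside, world axes, zero at the start; "torque": the same for the moment, N m; "opening": opening from 0.0 (shut) to 1.0 (fully open).
Only numpy, scipy, OpenCV 4.12 (cv2) and the standard library are available. Lean on these libraries where they do the work, as an engineer would, in place of code of your own. Each camera call takes 0.05 s, during which the arm holds its last target. There are 200 camera calls.

## Task

Pick up the oblong cleaner bottle and lower it (do not drop it) upright into the oblong recess of the steel dosing tray, flat on the floor of the recess and square with it. Then open its safety cap there: press the cap down, keep it pressed while you turn it anticlockwise until it comes free, and lift it straight off; finish while still holding the cap level, about 5 cm straight above the open mouth so that drips fall back in, with the bottle left seated in its recess. Never tip the bottle, never open it outside the recess, and leave everything else on the table where it is.

Things in the scene. Friction and masses are not known exactly. Their poses are not given: they have to be found in the camera images.
- bottle_center (a point): Centre of the oblong white cleaner bottle's body, 50 mm above its underside. Body 90 mm (x) by 60 mm (y), z up; the straight sides end 48 mm above this point, the sloped shoulder 63 mm above. The open mouth (rim of the 31 mm neck) is 90 mm above, on the axis. Starts upright on the table, capped. The locked cap carries it: it may be carried by cap or body.
- bottle: The same bottle, origin at the centre of its underside; 0.36 to 0.68 kg. Its foot is set in 4 mm all round over the lowest 5 mm.
- cap_center (a point): Centre of the bottle's round ribbed grey push-and-turn cap, 52 mm across, 28 mm tall (14 mm above and below this point), 40 g, z up. Locked on the bottle it sits 88 mm above bottle_center, its x along the bottle's x (3 degrees of play). Unless it is pressed at least 4.5 mm down, notches stop it turning and hooks stop it lifting.
- cap: The same cap, origin at the centre of its underside. An inner spring holds it up: it gives from 5 N, 6 mm down (a good depth) takes 11.5 N, it bottoms 7 mm down at 12.5 N. Held down, it turns anticlockwise seen from above; from 44 to 80 degrees past the locked position (60 is best; a stop ends the turn near 82) it is free and lifts straight off.
- recess (a point): Centre of the floor of the oblong recess in the fixed steel dosing tray, 8 mm above the table; x along its long side, z up. Inside 93 mm (x) by 63 mm (y), walls 16 mm tall, then a flared rim widening 6 mm a side up to 26 mm above the floor. The bottle fits either way round, 1.5 mm play a side; seated, bottle_center is 50 mm above this point.
- tray: The steel dosing tray, fixed to the table; same frame as recess but at table level. It reaches 68 mm either way in x, 52 mm in -y and 152 mm in +y; beyond y = 50 mm it is a drip grille 20 mm above the table, on which the beaker stands, 92 to 112 mm from the recess centre.
- beaker: Bystander, to be left alone: clear measuring beaker, 40 mm across the rim, 58 mm tall, standing on the tray's drip grille; origin at the centre of its underside
- tub: Bystander, to be left alone: round white tub with a wide plain lid, 65 mm across, 84 mm tall, standing near the oblong bottle; origin at the centre of its underside
- sprayer: Bystander, to be left alone: round trigger spray bottle, 74 mm across, 206 mm tall, on the left; origin at the centre of its underside
- rocker: Bystander, to be left alone: double-bladed steel herb rocker lying on its side, about 190 by 120 by 22 mm, on the right; origin between the blades, at table level
- squash: Bystander, to be left alone: small squash with a stalk, 108 mm across, 84 mm tall, far left; origin at the centre of its underside
- brush: Bystander, to be left alone: wooden dish brush lying flat, 220 mm long, beyond the bottle and the tray; origin at its middle, at table level
Things that resemble listed ones, but are neither listed nor needed, are in the scene too. Leave any green or purple look-alike of the bottle alone.

How it is judged:
By the outcome, as a careful person would: the job done as asked, in the order asked, and still so for the second after the job is handed in, while the arm keeps its last pose, push and grip.
It also fails if it takes over 51 s, if anything falls off the work surface, if the arm or the gripper's body presses on something with over 40 N, if the wrist force passes 120 N, or if a joint passes its speed limit or range.

## Working session

There is one attempt and no reset: what is moved stays moved. The work goes in short steps, Python scripts to look and compute and a tool call to move; the robot and the scene stay as the last step left them, time stands still between calls to the robot, and variables do not carry over. Pictures are saved under pics/ and viewed, about 8 in all and at most 12, crops included, and the job is handed in when it is done.

Besides the shell and the picture viewer there is one more tool, called after "Call:" by a JSON object that holds its "fn" and its "kwargs". carry_out: Moves the arm, as the interface text tells. Its arguments: {"type":"object","properties":{"motion":{"type":"array"}},"required":["motion"]}

```bash
mkdir -p pics; ls; python3 - <<'E'
from bench import ctrl
import cv2,numpy as np
print(ctrl.get_obs(), ctrl.grip_depth)
for c in ["scene","side"]:
    p=ctrl.camera_params(c); T=np.array(p["pose"]); print(c,np.round(T,3).tolist())
    cv2.imwrite(f"pics/{c}0.png",ctrl.camera(c))
    for n in ["bottle_center","cap_center","recess","tray","tub","beaker"]:
        for r in ctrl.landmark_of(c,n)[:3]:
            print(n,round(r["conf"],2),np.round(T[:3,:3]@r["point"]+T[:3,3],3))
print(ctrl.camera_params("wrist"))
print(ctrl.get_obs()["time_s"])
E
```

```text
pics
{'time_s': 0.0, 'q': array([-1.49829565e+00,  1.81555462e-01,  1.60799215e+00,  1.16485682e-05,
        1.35380007e+00, -2.06306626e-01]), 'dq': array([ 0.00104836, -0.00066332,  0.00193868,  0.00135723,  0.00303344,
        0.00146424]), 'joint_efforts': array([-1.62566717e-03, -4.44871080e+01, -3.51340914e+01, -3.34820415e-04,
        9.25212720e-03,  1.05860792e-05]), 'eef_pos': array([ 0.15822168, -0.5522358 ,  0.23038371]), 'eef_rot': array([ 0.09763455,  0.70029251,  0.09887223, -0.70020152]), 'wrist_force': array([0.75541731, 0.36720922, 0.60588312]), 'torque': array([0.01804993, 0.04156167, 0.04316167]), 'opening': 0.9987207877986053} 0.0187
scene [[0.46, 0.714, -0.528, 1.015], [0.888, -0.377, 0.263, -0.24], [-0.011, -0.59, -0.807, 0.921], [0.0, 0.0, 0.0, 1.0]]
bottle_center 0.96 [0.56  0.209 0.049]
bottle_center 0.93 [0.25  0.254 0.047]
bottle_center 0.85 [0.407 0.13  0.049]
cap_center 0.97 [0.559 0.212 0.14 ]
recess 0.79 [ 0.523 -0.198  0.007]
tray 0.73 [ 0.517 -0.196 -0.   ]
tub 0.89 [0.537 0.084 0.003]
beaker 0.78 [ 0.524 -0.087  0.016]
side [[-0.803, -0.46, 0.378, -
[... 202 characters left out ...]
9 0.053]
cap_center 0.91 [0.558 0.209 0.135]
recess 0.92 [ 0.514 -0.201  0.006]
tray 0.56 [ 0.516 -0.195 -0.005]
tub 0.72 [ 0.538  0.084 -0.003]
beaker 0.77 [ 0.517 -0.08   0.014]
{'mtx': array([[414.47796133,   0.        , 320.92888985],
       [  0.        , 414.47796133, 240.9633736 ],
       [  0.        ,   0.        ,   1.        ]]), 'hand_eye': array([[ 5.76895755e-04, -2.97629421e-01,  9.54681305e-01,
        -1.43099327e-01],
       [ 9.99999757e-01, -2.03016092e-04, -6.67572700e-04,
        -9.47500962e-04],
       [ 3.92504944e-04,  9.54681458e-01,  2.97629232e-01,
        -7.53779776e-02],
       [ 0.00000000e+00,  0.00000000e+00,  0.00000000e+00,
         1.00000000e+00]])}
0.7
```

View pics/scene0.png

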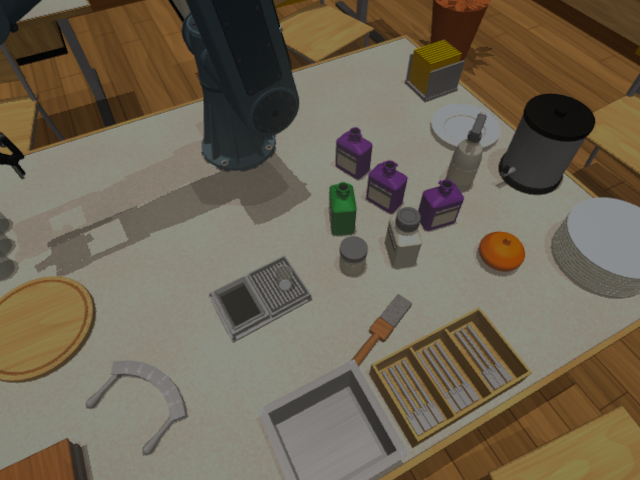

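View pics/side0.png

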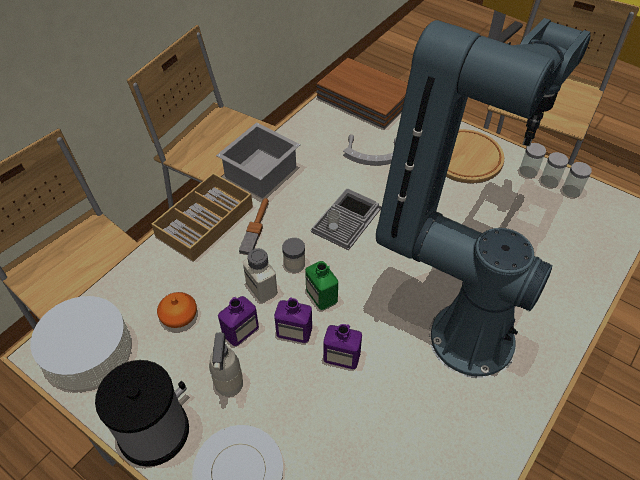

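```bash
cat > h.py <<'E'
import numpy as np, cv2, sys
from bench import ctrl
from scipy.spatial.transform import Rotation as Ro
def pose():
    o=ctrl.get_obs(); w=o["eef_rot"]; return np.array(o["eef_pos"]),Ro.from_quat([w[1],w[2],w[3],w[0]])
def Rdown(yaw):  # tool x down, tool y at world yaw (deg)
    a=np.radians(yaw); x=np.array([0,0,-1.]); y=np.array([np.cos(a),np.sin(a),0])
    return Ro.from_matrix(np.stack([x,y,np.cross(x,y)],1))
def yaw(): 
    y=pose()[1].as_matrix()[:,1]; return np.degrees(np.arctan2(y[1],y[0]))
def plan(p,yw,n,g):
    """print n rows to TCP p, yaw yw (mod 360, short way)"""
    q,R=pose(); R1=Rdown(yw); rv=(R.inv()*R1).as_rotvec(); d=(np.array(p)-q)/n
    print("from",q.round(4),"yaw",yaw().round(2),"step mm",np.linalg.norm(d)*1000,"deg",np.degrees(np.linalg.norm(rv))/n)
    for k in range(n):
        Rk=R*Ro.from_rotvec(rv*k/n)
        print(*[round(float(v),2) for v in np.degrees(rv/n)],*[round(float(v),4) for v in Rk.inv().apply(d)],g,sep=",",end=",\n")
def w2t(p):
    q,R=pose(); return R.inv().apply(np.array(p)-q)
def campose(c):
    P=ctrl.camera_params(c)
    if c!="wrist": return np.array(P["mtx"]),np.array(P["pose"])
    q,R=pose(); T=np.eye(4); T[:3,:3]=R.as_matrix(); T[:3,3]=q
    return np.array(P["mtx"]),T@np.array(P["hand_eye"])
def onplane(px,z,M,T):
    r=np.c_[px,np.ones(len(px))]@np.linalg.inv(M).T@T[:3,:3].T
    return (T[:3,3]+r*((z-T[2,3])/r[:,2])[:,None])[:,:2]
E
python3 - <<'E'
from h import *
print(pose()[1].as_matrix().round(3),yaw())
plan([0.50,-0.2,0.32],yaw(),10,-1)
plan([0.50,-0.2,0.32],0,10,-1)
E
```

```text
[[ 0.     0.275 -0.961]
 [-0.    -0.961 -0.275]
 [-1.     0.    -0.   ]] -74.02473963133974
from [ 0.1583 -0.5528  0.2313] yaw -74.02 step mm 49.909988397199136 deg 0.00012751877718514146
0.0,-0.0,-0.0,-0.0089,-0.0245,-0.0426,-1,
0.0,-0.0,-0.0,-0.0089,-0.0245,-0.0426,-1,
0.0,-0.0,-0.0,-0.0089,-0.0245,-0.0426,-1,
0.0,-0.0,-0.0,-0.0089,-0.0245,-0.0426,-1,
0.0,-0.0,-0.0,-0.0089,-0.0245,-0.0426,-1,
0.0,-0.0,-0.0,-0.0089,-0.0245,-0.0426,-1,
0.0,-0.0,-0.0,-0.0089,-0.0245,-0.0426,-1,
0.0,-0.0,-0.0,-0.0089,-0.0245,-0.0426,-1,
0.0,-0.0,-0.0,-0.0089,-0.0245,-0.0426,-1,
0.0,-0.0,-0.0,-0.0089,-0.0245,-0.0426,-1,
from [ 0.1583 -0.5528  0.2313] yaw -74.02 step mm 49.909988397199136 deg 7.402473963429403
-7.4,-0.0,-0.0,-0.0089,-0.0245,-0.0426,-1,
-7.4,-0.0,-0.0,-0.0089,-0.0188,-0.0454,-1,
-7.4,-0.0,-0.0,-0.0089,-0.0128,-0.0474,-1,
-7.4,-0.0,-0.0,-0.0089,-0.0066,-0.0487,-1,
-7.4,-0.0,-0.0,-0.0089,-0.0003,-0.0491,-1,
-7.4,-0.0,-0.0,-0.0089,0.006,-0.0487,-1,
-7.4,-0.0,-0.0,-0.0089,0.0123,-0.0476,-1,
-7.4,-0.0,-0.0,-0.0089,0.0183,-0.0456,-1,
-7.4,-0.0,-0.0,-0.0089,0.024,-0.0428,-1,
-7.4,-0.0,-0.0,-0.0089,0.0293,-0.0394,-1,
```

Call:
{"fn": "carry_out", "kwargs": {"motion": [0, 0, 0, -0.009, -0.024, -0.042, -1, 0, 0, 0, -0.009, -0.024, -0.042, -1, 0, 0, 0, -0.009, -0.024, -0.042, -1, 0, 0, 0, -0.009, -0.024, -0.042, -1, 0, 0, 0, -0.009, -0.024, -0.042, -1, 0, 0, 0, -0.009, -0.024, -0.042, -1, 0, 0, 0, -0.009, -0.024, -0.042, -1, 0, 0, 0, -0.009, -0.024, -0.042, -1, 0, 0, 0, -0.009, -0.024, -0.042, -1, 0, 0, 0, -0.009, -0.024, -0.042, -1]}}

```text
time_s: 1.7
eef_pos: [0.4997, -0.204, 0.3231]
eef_rot: [0.095, 0.701, 0.093, -0.7]
wrist_force: [-0.3, -1.3, 0.3]
opening: 0.999
```

```bash
python3 - <<'E'
from h import *
print(ctrl.get_obs()["q"].round(3))
M,T=campose("wrist"); im=ctrl.camera("wrist"); cv2.imwrite("pics/w1.png",im); np.savez("w1.npz",M=M,T=T)
for n in ["recess","tray","beaker"]:
    for r in ctrl.landmark_of("wrist",n)[:2]: print(n,round(r["conf"],2),(T[:3,:3]@r["point"]+T[:3,3]).round(4))
t=ctrl.trace("wrist","tray")
if t: cv2.imwrite("tray_mask.png",t[0]["pixels"].astype(np.uint8)*255); print(t[0]["conf"])
plan([0.55,0.19,0.34],-74,8,-1)
E
```

```text
[-6.070e-01  3.600e-02  1.581e+00 -1.000e-03  1.521e+00  6.970e-01]
recess 0.85 [ 0.5149 -0.1982  0.0136]
tray 0.72 [ 0.5154 -0.1954  0.    ]
beaker 0.73 [ 0.5204 -0.0838  0.0205]
0.76
from [ 0.4983 -0.2056  0.3221] yaw -74.69 step mm 49.91634683623763 deg 0.0866890641133676
-0.09,-0.0,-0.01,-0.0023,-0.046,-0.0193,-1,
-0.09,-0.0,-0.01,-0.0023,-0.0459,-0.0194,-1,
-0.09,-0.0,-0.01,-0.0023,-0.0459,-0.0194,-1,
-0.09,-0.0,-0.01,-0.0023,-0.0459,-0.0195,-1,
-0.09,-0.0,-0.01,-0.0023,-0.0459,-0.0196,-1,
-0.09,-0.0,-0.01,-0.0023,-0.0458,-0.0196,-1,
-0.09,-0.0,-0.01,-0.0023,-0.0458,-0.0197,-1,
-0.09,-0.0,-0.01,-0.0023,-0.0458,-0.0198,-1,
```

View pics/w1.png

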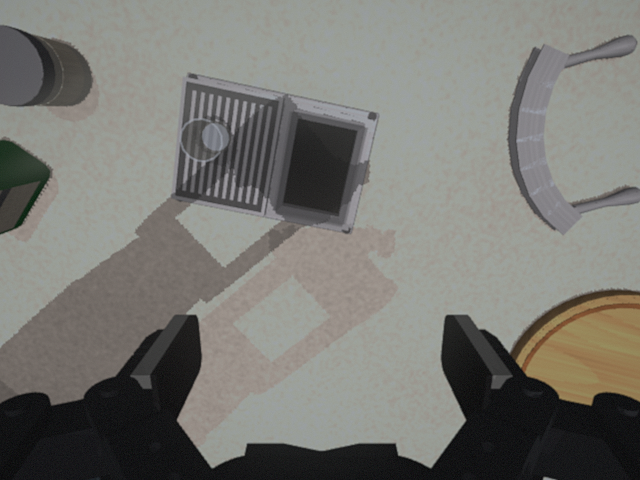

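The wrist view shows the tray at (275,152): the dark recess floor has corners near (298,118), (362,128), (346,216) and (285,207), and the beaker is at (207,137). I'll go over the bottle next.

Call:
{"fn": "carry_out", "kwargs": {"motion": [0, 0, 0, -0.002, -0.046, -0.02, -1, 0, 0, 0, -0.002, -0.046, -0.02, -1, 0, 0, 0, -0.002, -0.046, -0.02, -1, 0, 0, 0, -0.002, -0.046, -0.02, -1, 0, 0, 0, -0.002, -0.046, -0.02, -1, 0, 0, 0, -0.002, -0.046, -0.02, -1, 0, 0, 0, -0.002, -0.046, -0.02, -1, 0, 0, 0, -0.002, -0.046, -0.02, -1, 0, 0, 0, 0, 0, 0, -1]}}

```text
time_s: 2.85
eef_pos: [0.5586, 0.1857, 0.3325]
eef_rot: [-0.083, -0.7, -0.081, 0.705]
wrist_force: [0.7, -0.2, 0.7]
opening: 0.999
```

```bash
python3 - <<'E'
from h import *
d=np.load("w1.npz"); im=cv2.imread("pics/w1.png"); g=im.max(2)
print(g[150:180,325].mean(), g[110:125,300:360].mean(1), g[165,270:375:4])
m=np.zeros_like(g); m[95:235,270:385]=1
b=((g<55)&(m>0)).astype(np.uint8)
n,l,s,_=cv2.connectedComponentsWithStats(b); k=1+s[1:,4].argmax(); print(s[k])
c=max(cv2.findContours((l==k).astype(np.uint8),0,1)[0],key=cv2.contourArea)[:,0].astype(float)
P=onplane(c,0.008,d["M"],d["T"]); r=cv2.minAreaRect(P.astype(np.float32)*1000); print(r, cv2.boxPoints(r)/1000)
t=cv2.imread("tray_mask.png",0); c=max(cv2.findContours(t,0,1)[0],key=cv2.contourArea)[:,0].astype(float)
print(cv2.minAreaRect(onplane(c,0.02,d["M"],d["T"]).astype(np.float32)*1000))
M,T=campose("wrist"); im=ctrl.camera("wrist"); cv2.imwrite("pics/w2.png",im); np.savez("w2.npz",M=M,T=T)
for n in ["bottle_center","cap_center","tub"]:
    for r in ctrl.landmark_of("wrist",n)[:2]: print(n,round(r["conf"],2),(T[:3,:3]@r["point"]+T[:3,3]).round(4))
t=ctrl.trace("wrist","cap")
for x in t[:2]:
    c=np.argwhere(x["pixels"])[:,::-1]; print(x["conf"],c.mean(0),c.min(0),c.max(0)); 
if t: cv2.imwrite("cap_mask.png",t[0]["pixels"].astype(np.uint8)*255)
E
```

```text
37.36666666666667 [155.83333333 155.3        151.48333333 144.03333333 137.75
 133.26666667 129.35       124.8        119.53333333 111.35
 101.06666667  92.48333333  85.66666667  79.55        73.38333333] [105  88  99  82  72  40  35  36  33  34  36  37  37  38  38  38  37  39
  43  42  74  87  86 100  95 144 159]
[ 283  119   73   94 4933]
((515.671142578125, -196.3668212890625), (92.9446792602539, 64.03997039794922), 3.9633469581604004) [[ 0.46709675 -0.1676355 ]
 [ 0.47152314 -0.2315223 ]
 [ 0.5642455  -0.22509815]
 [ 0.55981916 -0.16121134]]
((514.7705688476562, -144.88038635253906), (132.99935913085938, 202.14212036132812), 3.623349189758301)
cap_center 0.79 [0.5592 0.2151 0.1413]
tub 0.75 [ 0.5395  0.0846 -0.0037]
0.72 [291.59469274 197.0027933 ] [258 163] [324 231]
```

View pics/w2.png

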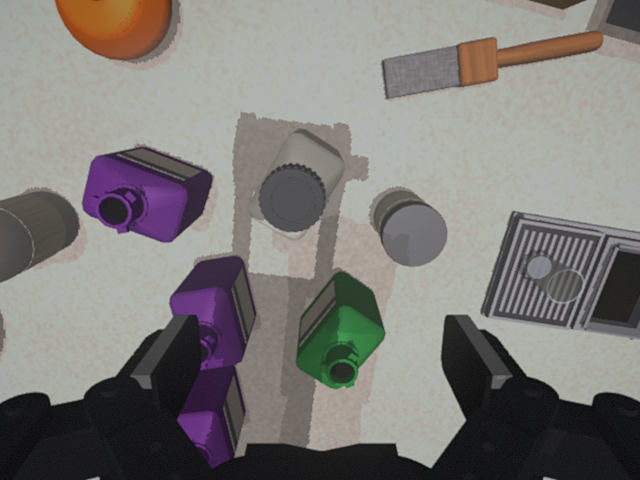

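The bottle's cap is at (292,197) with the white body behind it, the tub at (410,230), the green look-alike at (340,330) and the purple ones on the left. Next I'll fit the bottle's yaw with a silhouette model over the three views.

```bash
cat > fit.py <<'E'
from h import *
from scipy.optimize import minimize
def masks(x0):
    V=[]
    for c in ["wrist","scene","side"]:
        M,T=campose(c); ctrl.camera(c); out=np.zeros((480,640),bool); ok=[]
        q=M@(T[:3,:3].T@(np.array(x0)-T[:3,3])); u=(q[:2]/q[2]).astype(int)
        for n in ["bottle","cap"]:
            for r in ctrl.trace(c,n):
                m=r["pixels"]; p=np.argwhere(m)[:,::-1]
                if len(p) and np.linalg.norm(p.mean(0)-u)<25+15*(c=="wrist"): out|=m; ok.append((n,len(p))); break
        print(c,u,ok); V.append((c,M,T,out))
    return V
def sil(x,y,yw,z0,M,T,rc=0.012):
    th=np.linspace(0,2*np.pi,40,endpoint=False); C,S=np.cos(th),np.sin(th)
    def ob(hx,hy,z,r): return np.c_[np.sign(C)*(hx-r)+r*C,np.sign(S)*(hy-r)+r*S,np.full(40,z)]
    body=np.vstack([ob(.041,.026,0,rc),ob(.045,.03,.005,rc),ob(.045,.03,.098,rc),ob(.02,.02,.113,.019)])
    cap=np.vstack([np.c_[.026*C,.026*S,np.full(40,z)] for z in(.124,.152)])
    neck=np.vstack([np.c_[.0155*C,.0155*S,np.full(40,z)] for z in(.11,.13)])
    a=np.radians(yw); R=np.array([[np.cos(a),-np.sin(a),0],[np.sin(a),np.cos(a),0],[0,0,1]])
    im=np.zeros((480*2,640*2),np.uint8)
    for P in(body,cap,neck):
        q=(P@R.T+[x,y,z0]-T[:3,3])@T[:3,:3]@M.T; u=(q[:,:2]/q[:,2:]*2).astype(np.int32)
        cv2.fillConvexPoly(im,cv2.convexHull(u),255)
    return cv2.resize(im,(640,480),interpolation=cv2.INTER_AREA)/255.
def cost(p,V,z0):
    e=0
    for c,M,T,m in V:
        s=sil(p[0]/1e3,p[1]/1e3,p[2],z0,M,T); e+=np.abs(s-m).sum()/m.sum()
    return e/len(V)
def fit(V,x,y,yaws,z0=0.0):
    best=min((minimize(cost,[x*1e3,y*1e3,a],(V,z0),method="Nelder-Mead",options=dict(initial_simplex=[[x*1e3+i,y*1e3+j,a+k] for i,j,k in[(0,0,0),(4,0,0),(0,4,0),(0,0,10)]],maxiter=80)) for a in yaws),key=lambda r:r.fun)
    return best.x,best.fun
E
python3 - <<'E'
from fit import *
V=masks([.559,.211,.09])
V=[v for v in V if v[3].sum()>300]
for S in [V]+[[v] for v in V]: print([v[0] for v in S],fit(S,.559,.211,[0,30,60,90,120,150]))
E
```

```text
wrist [288 186] [('bottle', 3121), ('cap', 3624)]
scene [404 231] [('bottle', 1191), ('cap', 525)]
side [258 268] [('bottle', 939), ('cap', 350)]
['wrist', 'scene', 'side'] (array([558.69571246, 210.75676587, -18.6672703 ]), np.float64(0.06621254086954416))
['wrist'] (array([559.23409423, 210.75650458, -18.40242571]), np.float64(0.020299160333990054))
['scene'] (array([561.77325288, 208.60088234, -22.61375437]), np.float64(0.05541158188217012))
['side'] (array([554.38649984, 211.74180287, 161.250916  ]), np.float64(0.03741512169069963))
```

```bash
python3 - <<'E'
from h import *
print(ctrl.get_obs()["time_s"],ctrl.get_obs()["q"].round(3),ctrl.get_obs()["wrist_force"])
plan([.559,.2107,.20],-76,4,-1)
E
```

```text
3.55 [ 0.116  0.149  1.44  -0.005  1.559  1.457] [0.17942022 0.2456113  0.09812487]
from [0.5587 0.182  0.3331] yaw -76.84 step mm 34.03752753390054 deg 0.2371943768028584
-0.21,0.09,-0.06,0.0332,-0.0071,-0.0019,-1,
-0.21,0.09,-0.06,0.0332,-0.0071,-0.0019,-1,
-0.21,0.09,-0.06,0.0333,-0.007,-0.0019,-1,
-0.21,0.09,-0.06,0.0333,-0.007,-0.0018,-1,
```

Call:
{"fn": "carry_out", "kwargs": {"motion": [-0.2, 0.1, -0.1, 0.033, -0.007, -0.002, -1, -0.2, 0.1, -0.1, 0.033, -0.007, -0.002, -1, -0.2, 0.1, -0.1, 0.033, -0.007, -0.002, -1, -0.2, 0.1, 0, 0.033, -0.007, -0.002, -1, 0, 0, 0, 0, 0, 0, -1]}}

```text
time_s: 4.05
eef_pos: [0.5614, 0.2118, 0.1996]
eef_rot: [0.086, 0.704, 0.087, -0.7]
wrist_force: [-0.6, -0.2, 0.2]
opening: 0.999
```

```bash
python3 - <<'E'
from h import *
for _ in range(4):
    print(pose()[0].round(4),yaw().round(2), ctrl.get_obs()["time_s"]); 
M,T=campose("wrist"); im=ctrl.camera("wrist")
cv2.imwrite("pics/w3.png",im)
print(pose()[0].round(4),yaw().round(2), ctrl.get_obs()["time_s"])
for r in ctrl.landmark_of("wrist","cap_center")[:2]: print(round(r["conf"],2),(T[:3,:3]@r["point"]+T[:3,3]).round(4))
for r in ctrl.trace("wrist","cap")[:1]:
    c=cv2.findContours(r["pixels"].astype(np.uint8),0,1)[0]; c=max(c,key=cv2.contourArea)[:,0].astype(float)
    print(cv2.minEnclosingCircle(onplane(c,.152,M,T).astype(np.float32)*1000), c.min(0),c.max(0))
plan([.559,.2107,.117],-76,3,-1)
E
```

```text
[0.5614 0.2118 0.1996] -76.02 4.05
[0.5614 0.2118 0.1996] -76.02 4.05
[0.5614 0.2118 0.1996] -76.02 4.05
[0.5614 0.2118 0.1996] -76.02 4.05
[0.5629 0.2116 0.2025] -76.03 4.1
0.69 [0.5574 0.2129 0.1409]
((562.9351806640625, 212.65245056152344), 29.29549789428711) [271. 211.] [377. 322.]
from [0.5655 0.2116 0.2065] yaw -76.06 step mm 29.90149465602248 deg 0.33932686912539234
-0.02,-0.34,-0.02,0.0298,-0.0003,0.0027,-1,
-0.02,-0.34,-0.02,0.0298,-0.0002,0.0025,-1,
-0.02,-0.34,-0.02,0.0298,-0.0002,0.0024,-1,
```

Call:
{"fn": "carry_out", "kwargs": {"motion": [0, -0.3, 0, 0.028, 0, 0.003, -1, 0, -0.3, 0, 0.028, 0, 0.002, -1, 0, -0.3, 0, 0.027, 0, 0.002, -1, 0, 0, 0, 0, 0, 0, -1, 0, 0, 0, 0, 0, 0, -1]}}

```text
time_s: 4.7
eef_pos: [0.5706, 0.2101, 0.1372]
eef_rot: [0.085, 0.711, 0.085, -0.692]
wrist_force: [0.9, 0.7, 0.2]
opening: 0.999
```

```bash
python3 - <<'E'
from h import *
print(ctrl.get_obs()["wrist_force"],ctrl.get_obs()["time_s"])
M,T=campose("wrist"); im=ctrl.camera("wrist")
cv2.imwrite("pics/w4.png",im)
plan([.5587,.2108,.117],-76,1,-1)
E
```

```text
[0.89239813 0.7079975  0.157368  ] 4.7
from [0.5705 0.2101 0.1373] yaw -76.15 step mm 23.471823730349673 deg 1.5450464039652756
-0.15,-1.52,-0.21,0.02,-0.0036,0.0118,-1,
```

View pics/w4.png

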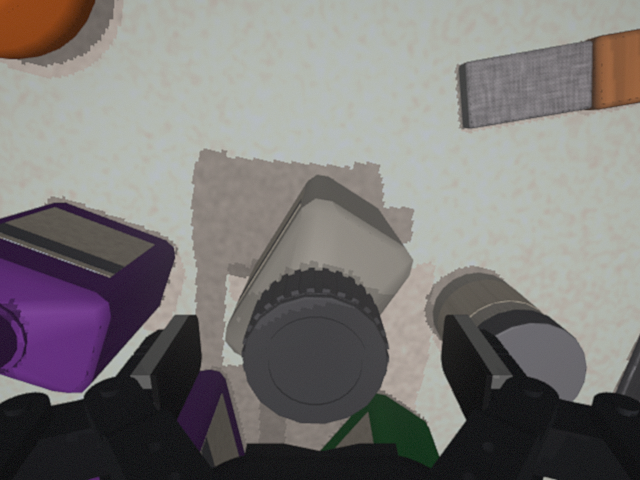

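The cap is centred between the open fingers (about (315,355)), but the tool has drifted +12 mm in x with 1.5° of tilt. I'll correct this before descending.

Call:
{"fn": "carry_out", "kwargs": {"motion": [-0.2, -1.5, -0.2, 0.0, -0.003, 0.012, -1, 0, 0, 0, 0, 0, 0, -1]}}

```text
time_s: 4.95
eef_pos: [0.5593, 0.2103, 0.1409]
eef_rot: [0.086, 0.703, 0.087, -0.7]
wrist_force: [0.6, 0.3, 0.7]
opening: 1.002
```

```bash
python3 - <<'E'
from h import *
plan([.5587,.2108,.117],-76,2,-1)
E
```

```text
from [0.5593 0.2103 0.1409] yaw -75.94 step mm 11.975042806520731 deg 0.11116062445780474
0.03,-0.11,-0.01,0.012,-0.0003,0.0003,-1,
0.03,-0.11,-0.01,0.012,-0.0003,0.0003,-1,
```

Call:
{"fn": "carry_out", "kwargs": {"motion": [0, -0.2, 0, 0.009, 0, 0.001, -1, 0, -0.2, 0, 0.009, 0, 0.001, -1, 0, -0.2, 0, 0.008, 0, 0.001, -1, 0, -0.1, 0, 0.001, 0, 0.001, -1]}}

```text
time_s: 5.35
eef_pos: [0.5562, 0.2096, 0.1139]
eef_rot: [-0.087, -0.7, -0.086, 0.704]
wrist_force: [-0.6, -0.1, -0.3]
opening: 1.002
```

```bash
python3 - <<'E'
from h import *
plan([.5587,.2108,.117],-76,1,-1)
E
```

```text
from [0.5562 0.2096 0.1139] yaw -75.93 step mm 4.1229375328569855 deg 0.3388411035243163
0.07,0.33,-0.03,-0.0031,-0.0005,-0.0027,-1,
```

Call:
{"fn": "carry_out", "kwargs": {"motion": [0, 0.3, 0, -0.003, 0, -0.003, -1, 0, 0, 0, 0, 0, 0, 1, 0, 0, 0, 0, 0, 0, 1, 0, 0, 0, 0, 0, 0, 1, 0, 0, 0, 0, 0, 0, 1, 0, 0, 0, 0, 0, 0, 1, 0, 0, 0, 0, 0, 0, 1, 0, 0, 0, 0, 0, 0, 1]}}

```text
time_s: 6.15
eef_pos: [0.5591, 0.2101, 0.1166]
eef_rot: [-0.087, -0.701, -0.086, 0.702]
wrist_force: [0.3, 0.5, -1.0]
opening: 0.595
```

```bash
python3 - <<'E'
from h import *
o=ctrl.get_obs(); print(o["opening"],o["wrist_force"].round(1),o["torque"].round(2))
plan([.5587,.2108,.19],-76,6,1)
cv2.imwrite("pics/w5.png",ctrl.camera("wrist"))
E
```

```text
0.5950109661802194 [ 0.3  0.5 -1. ] [ 0.03 -0.01  0.07]
from [0.5591 0.2101 0.1166] yaw -75.93 step mm 12.227763959086694 deg 0.019896987275756877
0.01,0.01,-0.01,-0.0122,-0.0001,0.0001,1,
0.01,0.01,-0.01,-0.0122,-0.0001,0.0001,1,
0.01,0.01,-0.01,-0.0122,-0.0001,0.0001,1,
0.01,0.01,-0.01,-0.0122,-0.0001,0.0001,1,
0.01,0.01,-0.01,-0.0122,-0.0001,0.0,1,
0.01,0.01,-0.01,-0.0122,-0.0001,0.0,1,
```

Call:
{"fn": "carry_out", "kwargs": {"motion": [0, 0, 0, -0.006, 0, 0, 1, 0, 0, 0, -0.012, 0, 0, 1, 0, 0, 0, -0.015, 0, 0, 1, 0, 0, 0, -0.02, 0, 0, 1, 0, 0, 0, -0.02, 0, 0, 1, 0, 0, 0, -0.015, 0, 0, 1, 0, 0, 0, -0.01, 0, 0, 1]}}

```text
time_s: 6.9
eef_pos: [0.557, 0.2102, 0.2201]
eef_rot: [-0.087, -0.699, -0.086, 0.704]
wrist_force: [0.5, 0.3, -3.9]
opening: 0.598
```

```bash
python3 - <<'E'
from h import *
o=ctrl.get_obs(); print(o["opening"],o["wrist_force"].round(1),o["torque"].round(2))
cv2.imwrite("pics/w6.png",ctrl.camera("wrist"))
plan([.53,-0.1,.215],-53.5,9,1)
E
```

```text
0.5982555964297938 [ 0.5  0.3 -3.9] [ 0.02 -0.06 -0.01]
from [0.558  0.2105 0.2221] yaw -75.91 step mm 34.64313257295466 deg 2.4901706356985387
-2.49,0.02,0.0,0.0008,0.0327,0.0114,1,
-2.49,0.02,0.0,0.0008,0.0322,0.0128,1,
-2.49,0.02,0.0,0.0008,0.0316,0.0142,1,
-2.49,0.02,0.0,0.0008,0.0309,0.0156,1,
-2.49,0.02,0.0,0.0008,0.0302,0.0169,1,
-2.49,0.02,0.0,0.0008,0.0295,0.0182,1,
-2.49,0.02,0.0,0.0008,0.0287,0.0195,1,
-2.49,0.02,0.0,0.0008,0.0278,0.0207,1,
-2.49,0.02,0.0,0.0008,0.0269,0.0219,1,
```

View pics/w6.png

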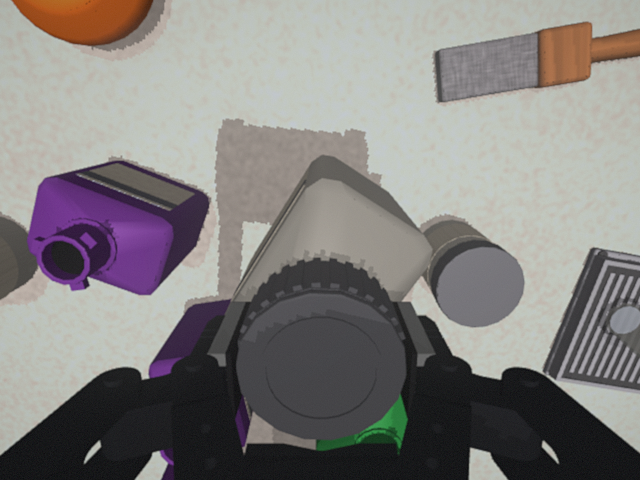

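```bash
python3 - <<'E'
from h import *
plan([.545,0.0,.26],-76,7,1)
E
```

```text
from [0.558  0.2105 0.2221] yaw -75.91 step mm 30.60521206413154 deg 0.034641258615025664
0.01,0.03,-0.0,-0.0054,0.0287,0.0091,1,
0.01,0.03,-0.0,-0.0054,0.0287,0.0091,1,
0.01,0.03,-0.0,-0.0054,0.0287,0.0091,1,
0.01,0.03,-0.0,-0.0054,0.0287,0.0091,1,
0.01,0.03,-0.0,-0.0054,0.0287,0.0091,1,
0.01,0.03,-0.0,-0.0054,0.0287,0.0091,1,
0.01,0.03,-0.0,-0.0054,0.0287,0.0091,1,
```

Gripping well, and the bottle hangs upright. I'll rise first to clear the 84 mm tub, then travel.

Call:
{"fn": "carry_out", "kwargs": {"motion": [0, 0, 0, -0.03, 0, 0, 1, 0, 0, 0, -0.015, 0.015, 0.004, 1, 0, 0, 0, 0, 0.025, 0.008, 1, 0, 0, 0, 0, 0.034, 0.011, 1, 0, 0, 0, 0, 0.034, 0.011, 1, 0, 0, 0, 0, 0.034, 0.011, 1, 0, 0, 0, 0, 0.034, 0.011, 1, 0, 0, 0, 0, 0.02, 0.007, 1, 0, 0, 0, 0, 0.01, 0.003, 1, 0, 0, 0, 0, 0, 0, 1]}}

```text
time_s: 7.95
eef_pos: [0.5402, -0.0191, 0.2678]
eef_rot: [-0.088, -0.699, -0.086, 0.704]
wrist_force: [0.1, 1.0, -4.2]
opening: 0.596
```

```bash
cat > rec.py <<'E'
from h import *
def rec(name):
    ctrl.camera("wrist"); M,T=campose("wrist"); im=ctrl.camera("wrist"); cv2.imwrite(f"pics/{name}.png",im)
    print(ctrl.get_obs()["time_s"])
    g=im.max(2); q=M@(T[:3,:3].T@(np.array([.516,-.197,.008])-T[:3,3])); u=(q[:2]/q[2]).astype(int); print("expect px",u,g[u[1],u[0]])
    for r in ctrl.landmark_of("wrist","recess")[:1]: print((T[:3,:3]@r["point"]+T[:3,3]).round(4))
    for th in (50,55,60):
        b=(g<th).astype(np.uint8); n,l=cv2.connectedComponents(b); k=l[u[1],u[0]]
        c=max(cv2.findContours((l==k).astype(np.uint8),0,1)[0],key=cv2.contourArea)[:,0].astype(float)
        r=cv2.minAreaRect(onplane(c,0.008,M,T).astype(np.float32)*1000); print(th,np.round(r[0],1),np.round(r[1],1),round(r[2],2))
E
python3 -c "from rec import *; rec('w7'); plan([.52,-.197,.25],-53.5,8,1)"
```

```text
8.05
expect px [484 254] 52
[ 0.5151 -0.1952  0.0138]
50 [464.7 -46.9] [490.4 756.3] 14.17
55 [ 513.2 -200.6] [85.8 55.5] 3.66
60 [ 514.9 -200.6] [89.9 56.2] 3.69
from [ 0.5405 -0.0167  0.2678] yaw -75.7 step mm 22.79575079036209 deg 2.775238148830512
-2.77,0.05,0.0,0.0023,0.0212,0.008,1,
-2.77,0.05,0.0,0.0023,0.0208,0.0091,1,
-2.77,0.05,0.0,0.0023,0.0203,0.0101,1,
-2.77,0.05,0.0,0.0023,0.0198,0.011,1,
-2.77,0.05,0.0,0.0023,0.0193,0.012,1,
-2.77,0.05,0.0,0.0023,0.0187,0.0129,1,
-2.77,0.05,0.0,0.0023,0.018,0.0138,1,
-2.77,0.05,0.0,0.0022,0.0173,0.0146,1,
```

Call:
{"fn": "carry_out", "kwargs": {"motion": [-2.8, 0, 0, 0, 0.021, 0.009, 1, -2.8, 0, 0, 0, 0.021, 0.01, 1, -2.8, 0, 0, 0, 0.0205, 0.011, 1, -2.8, 0, 0, 0.001, 0.02, 0.0115, 1, -2.8, 0, 0, 0.001, 0.0195, 0.0125, 1, -2.8, 0, 0, 0.001, 0.0185, 0.0135, 1, -2.8, 0, 0, 0.001, 0.015, 0.012, 1, -2.5, 0, 0, 0.002, 0.012, 0.01, 1, 0, 0, 0, 0, 0, 0, 1]}}

```text
time_s: 9.0
eef_pos: [0.5223, -0.1806, 0.2617]
eef_rot: [-0.233, -0.666, -0.234, 0.669]
wrist_force: [0.4, 0.8, -5.4]
opening: 0.6
```

```bash
python3 - <<'E'
from fit import *
ctrl.camera("scene"); p,_=pose(); print(p.round(4),yaw(),pose()[1].as_matrix()[:,0].round(3))
z0=p[2]-0.117
V=masks([p[0],p[1],z0+.09]); p,_=pose(); z0=p[2]-0.117; print(p.round(4))
V=[v for v in V if v[3].sum()>300]
for S in [V]+[[v] for v in V]: print([v[0] for v in S],fit(S,p[0],p[1],[-4,4,12],z0))
plan([.5155,-.1968,.17],-53.5,6,1)
E
```

```text
[ 0.5224 -0.1794  0.2618] -51.47356614469246 [-0.005  0.002 -1.   ]
wrist [323 289] []
scene [231 249] [('bottle', 1575), ('cap', 571)]
side [352 156] [('bottle', 1119), ('cap', 124)]
[ 0.5222 -0.1798  0.2622]
['scene', 'side'] (array([ 520.13867375, -177.39091092,    4.37222835]), np.float64(0.2561037699322233))
['scene'] (array([ 526.23205585, -177.35935019,    4.30501012]), np.float64(0.21223844015218027))
['side'] (array([ 517.79851297, -176.36686363,    4.10080619]), np.float64(0.21823860678623822))
from [ 0.5222 -0.1798  0.2622] yaw -51.43 step mm 15.660757375485886 deg 0.34738306525878193
0.34,0.03,0.04,0.0154,0.0016,0.0026,1,
0.34,0.03,0.04,0.0154,0.0016,0.0026,1,
0.34,0.03,0.04,0.0154,0.0016,0.0026,1,
0.34,0.03,0.04,0.0154,0.0016,0.0026,1,
0.34,0.03,0.04,0.0154,0.0016,0.0026,1,
0.34,0.03,0.04,0.0154,0.0016,0.0026,1,
```

```bash
python3 - <<'E'
from fit import *
M,T=campose("wrist"); im=ctrl.camera("wrist"); cv2.imwrite("pics/w8.png",im); p,_=pose(); z0=p[2]-0.117
R=ctrl.trace("wrist","bottle"); print(len(R),[(r["conf"],r["pixels"].sum(),np.argwhere(r["pixels"]).mean(0).astype(int)) for r in R])
E
```

```text
3 [(0.83, np.int64(15072), array([231, 339])), (0.76, np.int64(1282), array([75, 10])), (0.4, np.int64(18499), array([148, 268]))]
```

View pics/w8.png

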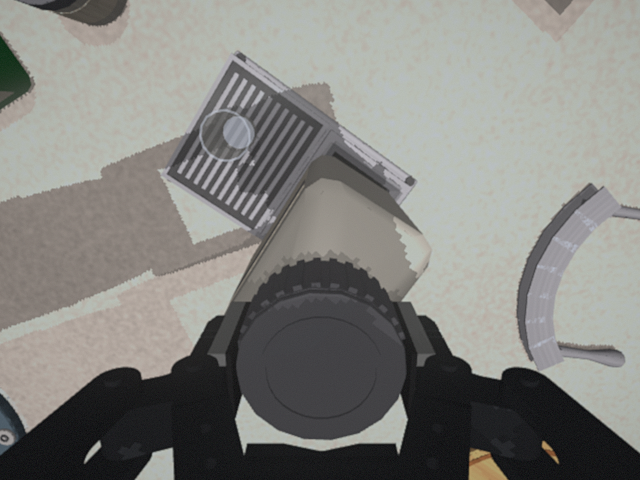

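The bottle body spans cols 240–430 and rows 150–310 over the recess, the cap is gripped at (322,360), and the recess's far edge shows at (370,170). Next I'll fit the in-hand yaw from this view, using only the rows above the gripper.

```bash
python3 - <<'E'
from fit import *
M,T=campose("wrist"); ctrl.camera("wrist"); p,_=pose(); z0=p[2]-0.117
m=ctrl.trace("wrist","bottle")[0]["pixels"]; m=m.copy(); m[255:]=0
def c(q,z): 
    s=sil(q[0]/1e3,q[1]/1e3,q[2],z,M,T); s[255:]=0; return np.abs(s-m).sum()/m.sum()
for dz in(-.003,0,.003):
  for y0 in(0,8):
    x0=np.array([p[0]*1e3,p[1]*1e3,y0])
    r=minimize(c,x0,(z0+dz,),method="Nelder-Mead",options=dict(initial_simplex=[x0,x0+[4,0,0],x0+[0,4,0],x0+[0,0,6]])); print(dz,r.x.round(2),r.fun)
print(p.round(4),yaw())
E
```

```text
-0.003 [ 442.11 -190.77   54.  ] 1.0
-0.003 [ 442.11 -190.77   62.  ] 1.0
0 [ 442.11 -190.77   54.  ] 1.0
0 [ 442.11 -190.77   62.  ] 1.0
0.003 [ 450.11 -184.11   36.  ] 1.0
0.003 [ 442.11 -190.77   62.  ] 1.0
[ 0.5221 -0.1801  0.2621] -51.462711882621875
```

```bash
python3 - <<'E'
from fit import *
M,T=campose("wrist"); ctrl.camera("wrist"); p,_=pose(); z0=p[2]-0.117
R=ctrl.trace("wrist","bottle"); m=min(R,key=lambda r:np.linalg.norm(np.argwhere(r["pixels"]).mean(0)-[231,339]))["pixels"].copy(); m[255:]=0
print([ (r["pixels"].sum(),np.argwhere(r["pixels"]).mean(0).astype(int)) for r in R])
cv2.imwrite("m.png",m*255)
def c(q,z): 
    s=sil(q[0]/1e3,q[1]/1e3,q[2],z,M,T); s[255:]=0; return np.abs(s-m).sum()/m.sum()
for dz in(-.003,0,.003):
  for y0 in(0,8):
    x0=np.array([p[0]*1e3,p[1]*1e3,y0])
    r=minimize(c,x0,(z0+dz,),method="Nelder-Mead",options=dict(initial_simplex=[x0,x0+[4,0,0],x0+[0,4,0],x0+[0,0,6]])); print(dz,r.x.round(2),r.fun)
print(p.round(4),yaw())
E
```

```text
[(np.int64(1287), array([75, 10])), (np.int64(15016), array([230, 339]))]
-0.003 [ 522.49 -178.4     5.47] 0.013140465831824901
-0.003 [ 522.37 -178.47    5.7 ] 0.013857455884999311
0 [ 522.41 -178.2     5.55] 0.0106214737109528
0 [ 522.51 -178.16    5.63] 0.010285208198809487
0.003 [ 522.6  -177.99    5.44] 0.008082369172250508
0.003 [ 522.52 -177.92    5.55] 0.008820177342126341
[ 0.5221 -0.1802  0.2621] -51.469033125109455[ WARN:0@3.845] global loadsave.cpp:1063 imwrite_ Unsupported depth image for selected encoder is fallbacked to CV_8U.
```

```bash
python3 -c "
from h import *
plan([.5152,-.198,.165],-53.2,6,1)"
```

```text
from [ 0.5221 -0.1802  0.262 ] yaw -51.47 step mm 16.48360839699759 deg 0.2925813042632721
0.29,0.03,0.04,0.0162,0.0017,0.0027,1,
0.29,0.03,0.04,0.0162,0.0017,0.0027,1,
0.29,0.03,0.04,0.0162,0.0017,0.0027,1,
0.29,0.03,0.04,0.0162,0.0017,0.0027,1,
0.29,0.03,0.04,0.0162,0.0017,0.0027,1,
0.29,0.03,0.04,0.0162,0.0017,0.0027,1,
```

Call:
{"fn": "carry_out", "kwargs": {"motion": [0.3, 0, 0, 0.016, 0.002, 0.003, 1, 0.3, 0, 0, 0.016, 0.002, 0.003, 1, 0.3, 0, 0, 0.016, 0.002, 0.003, 1, 0.3, 0, 0, 0.016, 0.0015, 0.003, 1, 0.3, 0, 0, 0.016, 0.001, 0.003, 1, 0.2, 0, 0, 0.012, 0.001, 0.002, 1, 0, 0, 0, 0, 0, 0, 1]}}

```text
time_s: 10.5
eef_pos: [0.5148, -0.1996, 0.1683]
eef_rot: [-0.223, -0.67, -0.223, 0.672]
wrist_force: [-0.9, -0.5, -5.3]
opening: 0.599
```

```bash
python3 -c "
from h import *
ctrl.camera('side')
plan([.5152,-.198,.160],-53.2,2,1)"
```

```text
from [ 0.5154 -0.1998  0.1692] yaw -53.27 step mm 4.707259045611751 deg 0.05371939906915005
-0.04,0.04,-0.02,0.0046,-0.0008,-0.0005,1,
-0.04,0.04,-0.02,0.0046,-0.0008,-0.0005,1,
```

Call:
{"fn": "carry_out", "kwargs": {"motion": [0, 0, 0, 0.007, -0.001, -0.001, 1, 0, 0, 0, 0.007, -0.001, 0, 1, 0, 0, 0, 0.003, 0, 0, 1, 0, 0, 0, 0, 0, 0, 1]}}

```text
time_s: 10.95
eef_pos: [0.5167, -0.1979, 0.1535]
eef_rot: [0.225, 0.672, 0.221, -0.67]
wrist_force: [0.6, -0.3, -4.2]
opening: 0.6
```

```bash
python3 - <<'E'
from fit import *
ctrl.camera('wrist'); M,T=campose("wrist"); im=ctrl.camera("wrist"); p,_=pose(); z0=p[2]-0.117
R=ctrl.trace("wrist","bottle"); m=min(R,key=lambda r:np.linalg.norm(np.argwhere(r["pixels"]).mean(0)-[231,339]))["pixels"].copy(); m[255:]=0
def c(q,z): 
    s=sil(q[0]/1e3,q[1]/1e3,q[2],z,M,T); s[255:]=0; return np.abs(s-m).sum()/m.sum()
x0=np.array([p[0]*1e3,p[1]*1e3,3])
r=minimize(c,x0,(z0+.002,),method="Nelder-Mead",options=dict(initial_simplex=[x0,x0+[4,0,0],x0+[0,4,0],x0+[0,0,6]])); print(r.x.round(2),r.fun)
# overlay recess model: floor edge z=.008, rim z=.034
a=np.radians(3.8); Rz=np.array([[np.cos(a),-np.sin(a)],[np.sin(a),np.cos(a)]])
for hx,hy,z,col in[(.0465,.0315,.024,(0,0,255)),(.0525,.0375,.034,(0,255,0)),(.068,.0,.034,(255,0,0))]:
    P=np.array([[-hx,-hy],[hx,-hy],[hx,hy],[-hx,hy]])@Rz.T+[.5155,-.1968]; P=np.c_[P,[z]*4]
    q=(P-T[:3,3])@T[:3,:3]@M.T; cv2.polylines(im,[(q[:,:2]/q[:,2:]).astype(np.int32)],True,col,1)
cv2.imwrite("pics/w9.png",cv2.resize(im[60:360,150:550],(800,600)))
o=ctrl.get_obs();print(o["wrist_force"].round(1))
plan([.5152,-.198,.141],-53.2,3,1)
E
```

```text
[ 517.63 -196.5     3.71] 0.010950037587771445
[-0.2 -0.  -3.5]
from [ 0.517  -0.1982  0.154 ] yaw -53.24 step mm 4.3894388300893645 deg 0.10807808980048057
-0.01,-0.02,-0.11,0.0043,-0.0004,0.0004,1,
-0.01,-0.02,-0.11,0.0043,-0.0004,0.0004,1,
-0.01,-0.02,-0.11,0.0043,-0.0004,0.0004,1,
```

View pics/w9.png

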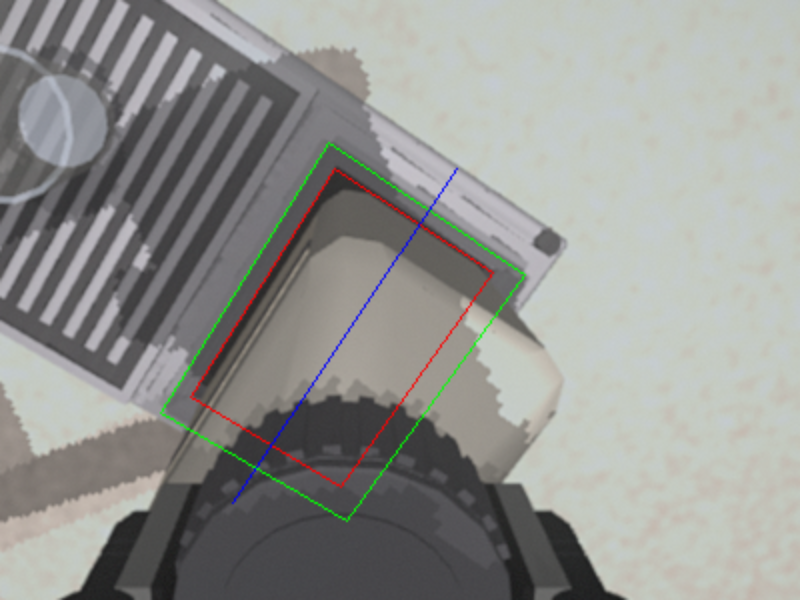

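The overlay of the recess model hugs the real recess, and the bottle is square with it (3.7°) and about 2 mm off in x. I'll descend with that correction.

Call:
{"fn": "carry_out", "kwargs": {"motion": [0, 0, 0, 0.004, -0.001, 0.001, 1, 0, 0, 0, 0.004, -0.001, 0.001, 1, 0, 0, 0, 0.003, 0, 0, 1, 0, 0, 0, 0.0, 0, 0, 1]}}

```text
time_s: 11.5
eef_pos: [0.5142, -0.198, 0.1427]
eef_rot: [0.225, 0.672, 0.221, -0.67]
wrist_force: [-0.2, -0.3, -3.7]
opening: 0.602
```

```bash
python3 - <<'E'
from h import *
ctrl.camera('side'); o=ctrl.get_obs(); print(o["wrist_force"].round(1),o["torque"].round(2))
plan([.5152,-.198,.138],-53.2,2,1)
E
```

```text
[-0.5 -0.3 -3.7] [-0.03 -0.01  0.01]
from [ 0.5143 -0.1981  0.1429] yaw -53.24 step mm 2.4904245953587223 deg 0.19949191746273348
-0.02,-0.04,-0.2,0.0025,0.0002,-0.0004,1,
-0.02,-0.04,-0.2,0.0025,0.0002,-0.0004,1,
```

Call:
{"fn": "carry_out", "kwargs": {"motion": [0, 0, -0.3, 0.003, 0.0003, -0.0005, 1, 0, 0, -0.1, 0.003, 0, 0, 1, 0, 0, 0, 0.003, 0, 0, 1]}}

```text
time_s: 11.85
eef_pos: [0.5155, -0.1984, 0.1339]
eef_rot: [0.223, 0.672, 0.223, -0.67]
wrist_force: [0.0, -0.0, -3.8]
opening: 0.597
```

```bash
python3 - <<'E'
from h import *
o=ctrl.get_obs(); print(o["wrist_force"].round(1),o["torque"].round(2))
plan([.5152,-.198,.126],-53.2,3,1)
E
```

```text
[ 0.  -0.  -3.8] [-0.06 -0.03  0.02]
from [ 0.5155 -0.1984  0.1339] yaw -53.25 step mm 2.637468421937955 deg 0.03773313058490758
-0.01,-0.03,-0.01,0.0026,-0.0002,0.0,1,
-0.01,-0.03,-0.01,0.0026,-0.0002,0.0,1,
-0.01,-0.03,-0.01,0.0026,-0.0002,0.0,1,
```

Inside the walls with no contact force. Continuing down to the floor.

Call:
{"fn": "carry_out", "kwargs": {"motion": [0, 0, 0, 0.003, 0, 0, 1, 0, 0, 0, 0.003, 0, 0, 1, 0, 0, 0, 0.0025, 0, 0, 1, 0, 0, 0, 0.001, 0, 0, 1]}}

```text
time_s: 12.25
eef_pos: [0.5161, -0.1987, 0.1242]
eef_rot: [0.223, 0.672, 0.223, -0.67]
wrist_force: [-1.5, 1.7, 4.2]
opening: 0.594
```

```bash
python3 - <<'E'
from h import *
o=ctrl.get_obs(); print(o["wrist_force"].round(1),o["torque"].round(2))
ctrl.camera("side");o=ctrl.get_obs(); print(o["wrist_force"].round(1),o["torque"].round(2))
plan([.5155,-.1984,.1246],-53.2,1,1)
E
```

```text
[-1.5  1.7  4.2] [ 0.22  0.36 -0.02]
[-2.2  0.8  5.3] [0.25 0.33 0.  ]
from [ 0.516  -0.1987  0.1242] yaw -53.24 step mm 0.6684959798317138 deg 0.1401857589005243
-0.04,-0.11,-0.07,-0.0004,-0.0005,0.0002,1,
```

Floor contact came at z=0.1242, as expected. Now I'll press the cap.

Call:
{"fn": "carry_out", "kwargs": {"motion": [0, 0, 0, 0.002, 0, 0, 1, 0, 0, 0, 0.002, 0, 0, 1, 0, 0, 0, 0.002, 0, 0, 1, 0, 0, 0, 0.001, 0, 0, 1]}}

```text
time_s: 12.7
eef_pos: [0.5174, -0.1997, 0.1223]
eef_rot: [0.225, 0.672, 0.222, -0.669]
wrist_force: [-4.3, 1.6, 8.6]
opening: 0.594
```

```bash
python3 - <<'E'
from h import *
for i in range(2):
    o=ctrl.get_obs(); print(o["wrist_force"].round(1),o["torque"].round(2),o["eef_pos"].round(4)); ctrl.camera("side")
plan([.5155,-.1984,.1184],-53.2,1,1)
E
```

```text
[-4.3  1.6  8.6] [ 0.29  0.59 -0.  ] [ 0.5174 -0.1997  0.1223]
[-3.   1.7  6.2] [0.33 0.59 0.  ] [ 0.5175 -0.1997  0.1225]
from [ 0.5175 -0.1997  0.1225] yaw -53.2 step mm 4.745632009770208 deg 0.363045224354897
-0.0,-0.16,-0.32,0.0041,-0.0023,0.0008,1,
```

Call:
{"fn": "carry_out", "kwargs": {"motion": [0, -0.1, -0.3, 0.005, -0.002, 0.001, 1, 0, -0.1, 0, 0.005, -0.001, 0.001, 1]}}

```text
time_s: 13.0
eef_pos: [0.5163, -0.1994, 0.1173]
eef_rot: [0.225, 0.672, 0.222, -0.67]
wrist_force: [-8.1, 7.0, 36.7]
opening: 0.593
```

```bash
python3 - <<'E'
from h import *
o=ctrl.get_obs(); print(o["wrist_force"].round(1),o["torque"].round(2),o["eef_pos"].round(4))
plan([.5155,-.1984,.1184],-53.2,1,1)
E
```

```text
[-8.1  7.  36.7] [1.22 1.35 0.04] [ 0.5163 -0.1994  0.1173]
from [ 0.5163 -0.1994  0.1173] yaw -53.19 step mm 1.7126530911205113 deg 0.31814366249796766
0.01,-0.1,-0.3,-0.0011,-0.0013,0.0,1,
```

Call:
{"fn": "carry_out", "kwargs": {"motion": [0, -0.1, -0.3, 0.001, -0.0013, 0, 1]}}

```text
time_s: 13.1
eef_pos: [0.5165, -0.1989, 0.1188]
eef_rot: [0.224, 0.671, 0.223, -0.67]
wrist_force: [-3.6, 1.3, 10.5]
opening: 0.597
```

```bash
python3 - <<'E'
from h import *
o=ctrl.get_obs(); print(o["wrist_force"].round(1),o["torque"].round(2),o["eef_pos"].round(4), o["q"][5])
plan([.5155,-.1984,.1184],-53.2,1,1)
E
```

```text
[-3.6  1.3 10.5] [ 0.34  0.76 -0.01] [ 0.5165 -0.1989  0.1188] 0.34613637075090425
from [ 0.5165 -0.1989  0.1188] yaw -53.17 step mm 1.2256095184179245 deg 0.1590490247550169
0.03,-0.05,-0.15,0.0004,-0.001,0.0005,1,
```

Call:
{"fn": "carry_out", "kwargs": {"motion": [-8, 0, -0.1, 0.002, -0.001, 0.0005, 1, -8, 0, 0, 0.002, -0.0005, 0.0005, 1]}}

```text
time_s: 13.3
eef_pos: [0.5178, -0.1997, 0.1199]
eef_rot: [0.319, 0.634, 0.314, -0.63]
wrist_force: [-3.2, 2.3, 9.1]
opening: 0.596
```

```bash
python3 - <<'E'
from h import *
o=ctrl.get_obs(); print(o["wrist_force"].round(1),o["torque"].round(2),o["eef_pos"].round(4), o["q"][5])
plan([.5155,-.1984,.1184],7,8,1)
E
```

```text
[-3.2  2.3  9.1] [ 0.6   0.5  -0.09] [ 0.5178 -0.1997  0.1199] 0.058249754204050944
from [ 0.5178 -0.1997  0.1199] yaw -36.75 step mm 0.38035455125428025 deg 5.468732285944347
-5.47,0.01,-0.06,0.0002,-0.0003,0.0,1,
-5.47,0.01,-0.06,0.0002,-0.0003,0.0,1,
-5.47,0.01,-0.06,0.0002,-0.0003,-0.0,1,
-5.47,0.01,-0.06,0.0002,-0.0003,-0.0001,1,
-5.47,0.01,-0.06,0.0002,-0.0003,-0.0001,1,
-5.47,0.01,-0.06,0.0002,-0.0003,-0.0001,1,
-5.47,0.01,-0.06,0.0002,-0.0003,-0.0001,1,
-5.47,0.01,-0.06,0.0002,-0.0003,-0.0002,1,
```

Call:
{"fn": "carry_out", "kwargs": {"motion": [0, 0, -0.2, 0.004, -0.002, 0, 1, -8, 0, 0, 0.003, -0.001, 0, 1]}}

```text
time_s: 13.5
eef_pos: [0.5181, -0.1989, 0.1181]
eef_rot: [0.366, 0.61, 0.359, -0.605]
wrist_force: [-4.4, 3.0, 11.5]
opening: 0.601
```

```bash
python3 - <<'E'
from h import *
o=ctrl.get_obs(); print(o["wrist_force"].round(1),o["torque"].round(2),o["eef_pos"].round(4), o["q"][5])
plan([.5155,-.1984,.1184],7,5,1)
E
```

```text
[-4.4  3.  11.5] [ 0.61  0.71 -0.04] [ 0.5181 -0.1989  0.1181] -0.08736908032944983
from [ 0.5181 -0.1989  0.1181] yaw -28.38 step mm 0.5422064335094899 deg 7.077803761754007
-7.08,0.03,-0.14,-0.0001,-0.0005,0.0002,1,
-7.08,0.03,-0.14,-0.0001,-0.0005,0.0001,1,
-7.08,0.03,-0.14,-0.0001,-0.0005,0.0,1,
-7.08,0.03,-0.14,-0.0001,-0.0005,-0.0,1,
-7.08,0.03,-0.14,-0.0001,-0.0005,-0.0001,1,
```

Call:
{"fn": "carry_out", "kwargs": {"motion": [-8, 0, -0.2, 0.003, -0.002, 0.0005, 1, -8, 0, -0.2, 0.003, -0.002, 0, 1]}}

```text
time_s: 13.7
eef_pos: [0.5182, -0.1991, 0.1176]
eef_rot: [0.451, 0.551, 0.441, -0.546]
wrist_force: [-0.5, 1.4, 12.4]
opening: 0.598
```

```bash
python3 - <<'E'
from h import *
o=ctrl.get_obs(); print(o["wrist_force"].round(1),o["torque"].round(2),o["eef_pos"].round(4), o["q"][5])
plan([.5155,-.1984,.1184],7,3,1)
E
```

```text
[-0.5  1.4 12.4] [ 0.38  0.21 -0.06] [ 0.5182 -0.1991  0.1176] -0.37832388149064267
from [ 0.5182 -0.1991  0.1176] yaw -11.72 step mm 0.9692456479567633 deg 6.2479128831555855
-6.24,0.11,-0.27,-0.0003,-0.0009,-0.0,1,
-6.24,0.11,-0.27,-0.0003,-0.0009,-0.0001,1,
-6.24,0.11,-0.27,-0.0003,-0.0009,-0.0002,1,
```

Call:
{"fn": "carry_out", "kwargs": {"motion": [-6.3, 0, -0.2, 0.0025, -0.001, 0, 1, -6.3, 0, -0.2, 0.0025, -0.001, 0, 1, -6.3, 0, -0.2, 0.0025, -0.001, 0, 1]}}

```text
time_s: 14.0
eef_pos: [0.519, -0.2002, 0.1177]
eef_rot: [0.539, 0.464, 0.528, -0.464]
wrist_force: [-3.2, 3.2, 13.6]
opening: 0.599
```

```bash
python3 - <<'E'
from h import *
o=ctrl.get_obs(); print(o["wrist_force"].round(1),o["torque"].round(2),o["eef_pos"].round(4), o["q"][5])
plan([.517,-.199,.1184],7,1,1)
E
```

```text
[-3.2  3.2 13.6] [ 0.65  0.65 -0.05] [ 0.519  -0.2002  0.1177] -0.7194931748664075
from [ 0.519  -0.2002  0.1177] yaw 8.06 step mm 2.374749504399626 deg 1.3716290881703046
1.05,0.67,-0.57,-0.0007,-0.0018,-0.0014,1,
```

Turned 61°. I'll lift gently and check the wrist force for the bottle's weight.

Call:
{"fn": "carry_out", "kwargs": {"motion": [1, 0.6, -0.5, -0.002, -0.0015, -0.001, 1, 0, 0, 0, -0.003, 0, 0, 1, 0, 0, 0, -0.004, 0, 0, 1, 0, 0, 0, -0.004, 0, 0, 1]}}

```text
time_s: 14.4
eef_pos: [0.5193, -0.1998, 0.135]
eef_rot: [0.533, 0.468, 0.528, -0.467]
wrist_force: [-0.0, -0.0, -1.3]
opening: 0.6
```

```bash
python3 - <<'E'
from h import *
o=ctrl.get_obs(); print(o["wrist_force"].round(1),o["torque"].round(2),o["eef_pos"].round(4), o["q"][5])
plan([.517,-.199,.14],7,3,1)
E
```

```text
[-0.  -0.  -1.3] [0.01 0.09 0.02] [ 0.5193 -0.1998  0.135 ] -0.7078876900273108
from [ 0.5193 -0.1998  0.135 ] yaw 7.25 step mm 1.8571406546613305 deg 0.15567832914656907
0.08,0.08,-0.11,-0.0017,-0.0007,-0.0004,1,
0.08,0.08,-0.11,-0.0017,-0.0007,-0.0004,1,
0.08,0.08,-0.11,-0.0017,-0.0007,-0.0004,1,
```

Call:
{"fn": "carry_out", "kwargs": {"motion": [0.1, 0, -0.1, -0.006, -0.0003, -0.0002, 1, 0, 0, 0, -0.008, 0, 0, 1, 0, 0, 0, -0.008, 0, 0, 1, 0, 0, 0, -0.008, -0.001, 0, 1, 0, 0, 0, -0.008, 0, 0, 1, 0, 0, 0, -0.004, 0, 0, 1, 0, 0, 0, 0, 0, 0, 1]}}

```text
time_s: 15.1
eef_pos: [0.5186, -0.2003, 0.1821]
eef_rot: [0.533, 0.468, 0.527, -0.468]
wrist_force: [0.1, -0.1, -0.5]
opening: 0.597
```

```bash
python3 - <<'E'
from fit import *
ctrl.camera("side"); o=ctrl.get_obs(); print(o["wrist_force"].round(1),o["opening"])
plan([.517,-.199,.183],7,1,1)
ims=[]
for c in["wrist","scene","side"]:
    M,T=campose(c); im=ctrl.camera(c)
    if c=="wrist": ims.append(cv2.resize(im,(400,300)))
    else:
        q=M@(T[:3,:3].T@(np.array([.517,-.198,.1])-T[:3,3])); u=(q[:2]/q[2]).astype(int); h=(60,80)
        ims.append(cv2.resize(im[u[1]-60:u[1]+60,u[0]-80:u[0]+80],(400,300)))
    for n in["bottle","bottle_center","cap_center"]:
        for r in ctrl.landmark_of(c,n)[:5]:
            w=T[:3,:3]@r["point"]+T[:3,3]
            if abs(w[1]+.2)<.06: print(c,n,round(r["conf"],2),w.round(4))
cv2.imwrite("pics/f1.png",np.hstack(ims[1:]))
cv2.imwrite("pics/f2.png",ims[0])
E
```

```text
[ 0.4 -1.  -0.6] 0.5998833523406604
from [ 0.5185 -0.2003  0.1818] yaw 7.13 step mm 2.2777891326881923 deg 0.5156757939454565
0.13,0.35,-0.35,-0.0012,-0.0013,-0.0014,1,
wrist bottle 0.56 [ 0.5177 -0.1924  0.0074]
wrist cap_center 0.55 [ 0.5188 -0.1963  0.205 ]
scene bottle 0.57 [ 0.5096 -0.1948  0.0143]
scene bottle_center 0.71 [ 0.5179 -0.1977  0.0594]
scene cap_center 0.61 [ 0.5145 -0.1938  0.2023]
side bottle 0.65 [ 0.5126 -0.1974  0.0053]
side bottle_center 0.71 [ 0.5149 -0.1964  0.0594]
side cap_center 0.71 [ 0.5163 -0.2015  0.1979]
```

View pics/f1.png

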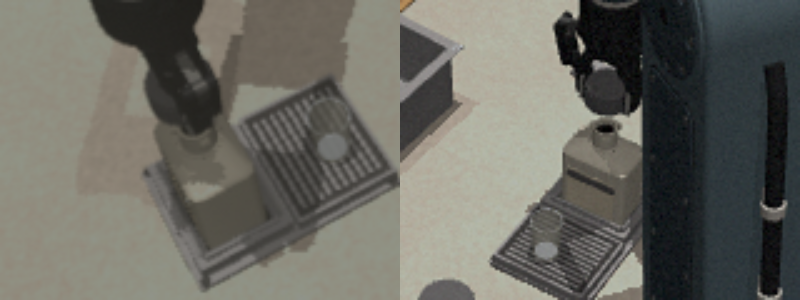

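View pics/f2.png

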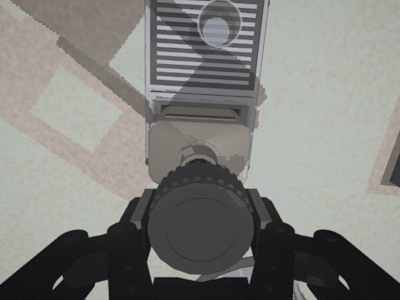

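The bottle sits upright in the recess with an open mouth, the cap is held above it, and the beaker is untouched. One small levelling and centring row remains.

Call:
{"fn": "carry_out", "kwargs": {"motion": [0, 0.3, -0.3, -0.003, -0.001, -0.001, 1, 0, 0, 0, 0, 0, 0, 1, 0, 0, 0, 0, 0, 0, 1]}}

```text
time_s: 16.05
eef_pos: [0.5169, -0.1991, 0.1843]
eef_rot: [0.53, 0.468, 0.53, -0.468]
wrist_force: [1.0, 0.2, -0.9]
opening: 0.595
```

```bash
python3 - <<'E'
from h import *
o=ctrl.get_obs(); print(o["eef_pos"].round(4),pose()[1].as_matrix()[:,0].round(4),o["wrist_force"].round(1),o["opening"],o["time_s"])
for c in["scene","side"]:
    M,T=campose(c); ctrl.camera(c)
    for n in["beaker","tub","sprayer","squash","brush","rocker"]:
        for r in ctrl.landmark_of(c,n)[:1]: print(c,n,(T[:3,:3]@r["point"]+T[:3,3]).round(3))
print(ctrl.hand_in())
E
```

```text
[ 0.5169 -0.1991  0.1843] [-7.e-04  5.e-04 -1.e+00] [ 1.   0.2 -0.9] 0.5954162031061778 16.05
scene beaker [ 0.521 -0.087  0.017]
scene tub [ 0.534  0.085 -0.001]
scene sprayer [ 0.437  0.484 -0.003]
scene squash [ 0.682  0.42  -0.002]
scene brush [0.721 0.045 0.003]
scene rocker [ 0.6   -0.427 -0.   ]
side beaker [ 0.517 -0.08   0.015]
side tub [ 0.539  0.084 -0.002]
side sprayer [0.433 0.49  0.002]
side squash [ 0.678  0.414 -0.005]
side brush [ 0.714  0.046 -0.001]
side rocker [ 0.512 -0.2    0.005]
the job is handed in; nothing more can be done
None
```

I carried the bottle by its locked cap into the recess, opened the cap there and handed the job in at about 16 s, with the cap held level above the open mouth. Hand-in reported no verdict.

- **Seating:** the bottle went in about square, 3.7° against 3.8° for the recess, and met the floor at the expected height. The last pictures show it still upright in the recess. The networks put bottle_center at 0.059 m above the table, against an expected 0.058 m.
- **Opening:** I pressed the cap and turned it 61° anticlockwise. It came off with only about 1 N on the wrist, so the bottle was not lifted with it.
- **End pose:** by the tool heights, the cap's underside is about 44 mm above the mouth, with the tool within 0.1° of vertical.
- **Bystanders:** the beaker and tub read the same as at the start, within the networks' error. The sprayer, squash and brush were only measured at the end, so I have no starting position to compare them with.

Checks that were off:
- While pressing, the cap bottomed out briefly and the wrist read 37 N. That is close to the 40 N limit, but the push went through the gripped cap.
- About 16° into the turn, the press eased to 4.4 mm, just under the 4.5 mm threshold. I pressed deeper and the turn continued normally.
- The side camera's "rocker" reading landed on the tray, so I take it as a false detection. The scene camera put the rocker at (0.60, −0.43), clear of the arm's path.

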